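# Divert the mill balls into the round bowl

### The job

On the lab bench, swing the flap of the diverter chute so that its way to the round steel bowl is open and the way to the square steel tray is shut. Then pick up the scoop and tip its three steel balls into the wide upper end of the chute so that all of them run down into the round bowl. Finally set the empty scoop back upright on the bench, leaving the flap as set and the bowl and the tray where they stand.

Things in the scene. Friction and masses are not known exactly. Their poses are not given: they have to be found in the camera images.
- chute: fixed sheet-metal Y-chute on a stand, 290 mm long, 184 wide, sloping down 10 deg towards its own +x; y is left looking downhill, z up, origin at bench level. Channel floor is 101 mm up at x = 0, 132 at x = -0.18 (upper end), 82 at the two outlets (x = 0.108, y = +-0.066), a vessel under each. Walls 32 mm high, channel 63 mm wide above the fork
- funnel (a point): place to pour: a point on the floor of the catch funnel at the chute's upper end, on its middle line (chute x = -0.128). Funnel walls are 50 mm high, tops at most 183 mm above the bench; inside 150 mm wide 47 mm uphill of this point, narrowing to 63 mm wide 47 mm downhill of it
- flap (a joint): upright vane in the channel, rad; turns about a pin at the fork (chute x = 0.03, y = 0) and points 74 mm uphill. 0 = along the channel; +-0.41 = tip at a side wall. Positive: tip at the chute's -y wall, -y outlet shut, balls run to the +y outlet; negative: the reverse. Friction hinge (1 N at the handle), stays where left; starts near the middle
- flap_handle (a point): black round handle peg on the vane, 14 mm diameter, 55 mm uphill of the hinge pin, square to the sloping floor (leans 10 deg downhill); this point is on its axis, 15 mm below its top and 28 mm above the channel walls: pinch or push it here
- scoop: loose steel scoop, 94 mm long (x), 63 wide (y), 220 g; origin centre of underside, z up. Open spout at its -x (lip x = -0.047, z = 0.016), other walls 36 mm high; floor rises 8 deg to the spout: tip spout down about 35 deg to empty. Black handle block on a strap above it: 34 mm along x, 18 mm wide in y, z = 0.039 to 0.079, centred at x = 0.002; grasp across y
- ball1: one of three loose bare steel grinding balls, 18 mm diameter, 24 g, lying side by side against the scoop's rear wall at the start; origin at the ball's centre
- ball2: one of three loose bare steel grinding balls, 18 mm diameter, 24 g, lying side by side against the scoop's rear wall at the start; origin at the ball's centre
- ball3: one of three loose bare steel grinding balls, 18 mm diameter, 24 g, lying side by side against the scoop's rear wall at the start; origin at the ball's centre
- bowl: round straight-sided steel bowl, 110 mm diameter, 60 mm high, 3 mm wall, 300 g, open top, under one outlet of the chute (left or right, varies): the wanted receiver. Origin at the centre of its underside
- tray: square steel tray, 110 x 110 mm, 60 mm high, under the other outlet: must stay empty. Origin at the centre of its underside
Mind the look-alikes: they are no part of the job. What is shaped like the scoop but orange or turquoise is not meant.

How it is judged:
By the outcome, as a careful person would: the job done as asked, in the order asked, and still so for the second after the job is handed in, with the robot touching nothing.
It also fails if it takes over 61 s, if anything falls off the work surface, if the arm or the gripper's body presses on something with over 40 N, if the wrist force passes 120 N, or if a joint passes its speed limit or range.

### The arm

A 6-joint arm with a two-finger parallel gripper is mounted at the origin on the work surface. World frame = base frame: x ahead of the robot, y to its left, z up, the work surface at z = 0. Lengths are in m, angles in rad, forces in N, time in s.
With the tool pointing down it reaches from about 0.375 to 0.925 m from the base axis. Payload 5.7 kg.
Tool frame: the origin (TCP) lies at the very end of the fingers, on their centre line; the grasp point (between the pads) lies 19 mm behind it; z points along the fingers, y is the direction in which the jaws open and shut (so a half turn about z gives the same grasp; the last joint's range is limited). The gripper opens to 85 mm and grips with 20 to 120 N. Pads are 22 mm wide; open, the fingers measure 114 mm over their backs; the gripper's body (76 mm by 85 mm) begins 54 mm behind the grasp point. The pads swing forward as they close: fully open they stand 13 mm farther back than shut.
Start: joints at [1.01, 0.359, 1.51, -0, 1.272, -0.115], TCP at [0.259, 0.541, 0.231] pointing down, gripper open.
Joint ranges: [-2.97, 2.97], [-1.01, 2.36], [0.21, 2.38], [-0.96, 4.11], [0.2, 2.71], [-2.98, 2.98]. Speed limits (rad/s): [2.39, 2.39, 3.14, 3.14, 3.14, 3.14].

### API

Orientations are given as a unit quaternion [x, y, z, w].
In Python, from rig import read_state, capture, camera_params, close_job, find_in, landmark_of gives the robot as it stands.
- The arm moves only by the tool apply_moves, never from a script. Its argument "motion" is a list of rows, each a list of 6 numbers: the shift along the tool's x, y, z in mm, then the turn, a rotation vector about the tool's x, y, z in units of 10 degrees (1.0 is 10 degrees). In form: [[dx, dy, dz, wx, wy, wz], ...]. A call has 1 to 10 rows; each row is the pose to reach, as a shift and turn from the pose measured when the call began, along the tool's axes at that moment; what a row does not reach only later rows make up. A row lasts 1/8 s, in which the tool goes at most 62.5 mm and 10.7 degrees, less where a joint would pass 70% of its speed; a pose out of reach is approached as far as the arm can. A call with a gripper value outside its range is refused whole. "fingers" is the opening, from 0 (shut) to 1 (fully open), set as the call begins (left out, the last holds). The fingers move at their own pace and stop on an object; the grip force is fixed at half the most. Time passes only in rows, so rows that repeat a pose let the fingers close. It gives the time, the measured TCP pose, the force and the opening at its end, in the units of the state.
- read_state(): the state, without advancing time (a new reading comes with each control period).
- capture(name): name is "scene" or "top" or "wrist"; returns the picture (400x640x3 uint8, red, green, blue); there is no depth.
- camera_params(name): a dict with "camera_matrix" (3x3 intrinsics, pixels), "xyz" and "attitude" of the camera in the world. Camera axes: x right, y up, looking along -z (the intrinsics and any distortion apply to the point x, -y, -z); pixel columns grow to the right and rows downward; lengths in m; the calibration is good to about 2 mm. A picture is of the moment at which its call begins: read the wrist's pose just before it. camera_params takes no time and is no camera call; for the wrist camera it gives the pose at the moment of the call.
- close_job(): hands the job in, once; it reports no verdict.
Trained networks look in the newest picture that a camera, given by its name, has taken for a name from the list of things; names that differ only in an ending like _2 or _b are one class to them, and where a whole thing is asked for, a point or a joint stands for the part that bears it (a point fixed in the world has none). Each returns a list of dicts, best first, with "p" (0 to 1); they miss things now and then, are a little off and sometimes report something else, mostly with a low value. They report only what shows in the picture. A call takes as long as a camera call. They do not tell look-alikes from the thing itself.
- find_in(camera, thing): "at" ([x, y, z] in m, in the coordinates of the camera as it stood for that picture, good to about 4 mm: the middle of the surface that is visible of it).
- landmark_of(camera, thing): "at" ([x, y, z] in m, in the coordinates of the camera as it stood for that picture, good to about 4 mm: a listed point, or the origin of a listed thing).
The state is a dict: "t": time; "joint_pos": joint angles; "joint_velocities": joint speeds; "joint_efforts": joint torques, N m; "ee_pos": TCP position; "tcp_rot": TCP orientation; "wrist_force": force on the tool from outside, world axes, zero at the start; "wrist_torque": the same for the moment, N m; "gripper_width": opening from 0.0 (shut) to 1.0 (fully open).
Only numpy, scipy, OpenCV 4.12 (cv2) and the standard library are available. Lean on these libraries where they do the work, as an engineer would, in place of code of your own. Each camera call takes 0.05 s, during which the arm holds its last target.

## Working session

There is one attempt and no reset: what is moved stays moved. The work goes in short steps, Python scripts to look and compute and a tool call to move; the robot and the scene stay as the last step left them, time stands still between calls to the robot, and variables do not carry over. Pictures are saved under pics/ and viewed, and the job is handed in when it is done.

Besides the shell and the picture viewer there is one more tool, called after "Emit:" in YAML: its name, and indented under it one key for each argument. apply_moves: Moves the arm, as the interface text tells. Its arguments: {"type":"object","properties":{"motion":{"type":"array","items":{"type":"array","items":{"type":"number"}}},"fingers":{"type":"number"}},"required":["motion"]}

```bash
ls; mkdir -p pics; cat > h.py <<'E'
import numpy as np, cv2
from scipy.spatial.transform import Rotation as R
from rig import *
def campose(n):
    c=camera_params(n); a=np.array(c["attitude"],float)
    Rm=R.from_quat(a).as_matrix() if a.size==4 else a.reshape(3,3)
    return np.array(c["camera_matrix"]),np.array(c["xyz"]),Rm
def save(n,f):
    im=capture(n); cv2.imwrite("pics/"+f,cv2.cvtColor(np.asarray(im),cv2.COLOR_RGB2BGR)); return im
def proj(n,P):
    K,x,Rm=campose(n); p=(np.atleast_2d(P)-x)@Rm; p=p*[1,-1,-1]; q=p@K.T; return q[:,:2]/q[:,2:]
def ray(n,uv,z):
    K,x,Rm=campose(n); d=np.linalg.solve(K,[uv[0],uv[1],1])*[1,-1,-1]; d=Rm@d; return x+d*(z-x[2])/d[2]
def world(n,at):
    K,x,Rm=campose(n); return x+Rm@np.array(at)
E
python3 - <<'E'
from h import *
print(read_state()); 
for n in("scene","top","wrist"): print(camera_params(n)); save(n,n+"0.png")
for n in("scene","top"):
  for t in("chute","funnel","flap_handle","scoop","bowl","tray"):
    print(n,t,[(round(d["p"],2),world(n,d["at"]).round(3).tolist()) for d in landmark_of(n,t)][:4])
E
```

```text
pics
{'t': 0.0, 'joint_pos': array([ 1.00988707e+00,  3.59507664e-01,  1.51148609e+00, -5.41238415e-06,
        1.27245837e+00, -1.15090019e-01]), 'joint_velocities': array([-3.47107806e-04,  3.67283509e-04,  6.71158818e-05,  7.87836716e-06,
        1.67699551e-04, -4.88393448e-04]), 'joint_efforts': array([-3.31192759e-04, -5.27608895e+01, -2.78626424e+01, -2.78037305e-04,
        1.31219279e-02, -1.97036013e-05]), 'ee_pos': array([0.25834875, 0.54075959, 0.23043156]), 'tcp_rot': array([ 2.21067314e-01,  9.75258109e-01, -8.77988509e-04, -3.05861256e-04]), 'wrist_force': array([-0.21153154,  0.55701187,  1.2759401 ]), 'wrist_torque': array([0.0435371 , 0.01910167, 0.02932333]), 'gripper_width': 1.0025975693720202}
{'camera_matrix': array([[393.36997935,   0.        , 324.66186117],
       [  0.        , 393.36997935, 203.73078778],
       [  0.        ,   0.        ,   1.        ]]), 'xyz': array([ 0.86799764, -0.55456944,  0.93302867]), 'attitude': array([0.30687085, 0.09033493, 0.28489867, 0.90360535])}
{'camera_matrix': array([[481.41356063,   0.        , 320.91346004],
       [  
[... 641 characters left out ...]
2, 0.008, 0.163])]
scene scoop [(0.76, [0.495, -0.34, -0.003]), (0.7, [0.585, -0.478, 0.003]), (0.56, [0.348, -0.371, -0.005])]
scene bowl [(0.67, [0.53, -0.323, 0.012]), (0.67, [0.519, -0.157, 0.002]), (0.6, [0.668, -0.138, -0.001]), (0.39, [0.582, -0.004, 0.003])]
scene tray [(0.91, [0.519, -0.157, -0.0])]
top chute [(0.84, [0.577, -0.004, 0.001]), (0.49, [0.53, -0.325, 0.012])]
top funnel [(0.84, [0.564, 0.122, 0.125]), (0.63, [0.534, -0.325, 0.012])]
top flap_handle [(0.68, [0.586, 0.007, 0.164])]
top scoop [(0.91, [0.585, -0.481, -0.001]), (0.74, [0.499, -0.346, -0.003]), (0.63, [0.345, -0.375, 0.003])]
top bowl [(0.98, [0.667, -0.137, -0.001])]
top tray [(0.77, [0.519, -0.149, 0.001])]
```

View pics/scene0.png

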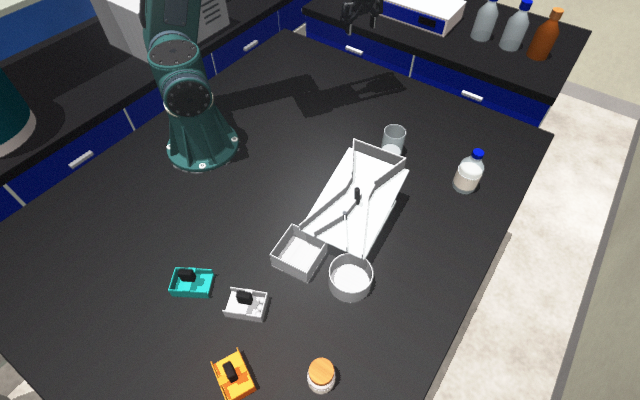

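View pics/top0.png

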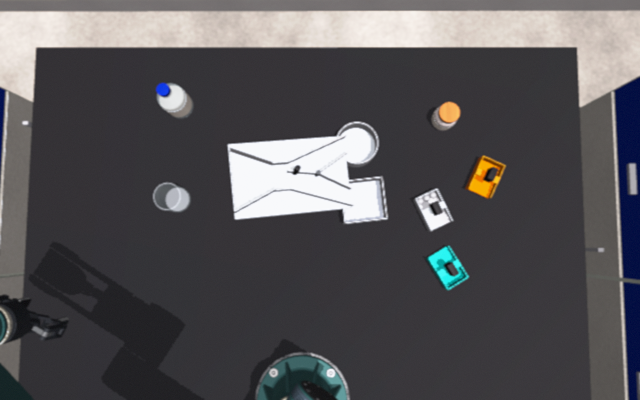

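The steel scoop is the white/grey one at top pixel (434,210). The orange one at (487,176) and turquoise one at (448,268) are decoys. The bowl at (357,143) is under the outlet on the robot's far side (chute +y), and the tray is at (365,200). I'll zoom in for orientations.

```bash
python3 - <<'E'
import cv2
im=cv2.imread("pics/top0.png")
a=cv2.resize(im[180:240,405:465],None,fx=9,fy=9,interpolation=cv2.INTER_CUBIC)
cv2.imwrite("pics/z1.png",a)
b=cv2.resize(im[115:230,220:395],None,fx=4.5,fy=4.5,interpolation=cv2.INTER_CUBIC)
cv2.imwrite("pics/z2.png",b)
im=cv2.imread("pics/scene0.png")
a=cv2.resize(im[275:335,210:280],None,fx=9,fy=9,interpolation=cv2.INTER_CUBIC)
cv2.imwrite("pics/z3.png",a)
E
```

```text
(no output)
```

View pics/z1.png

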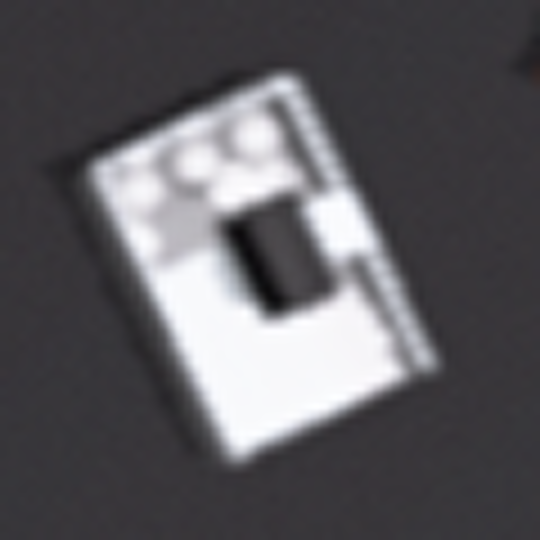

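View pics/z2.png

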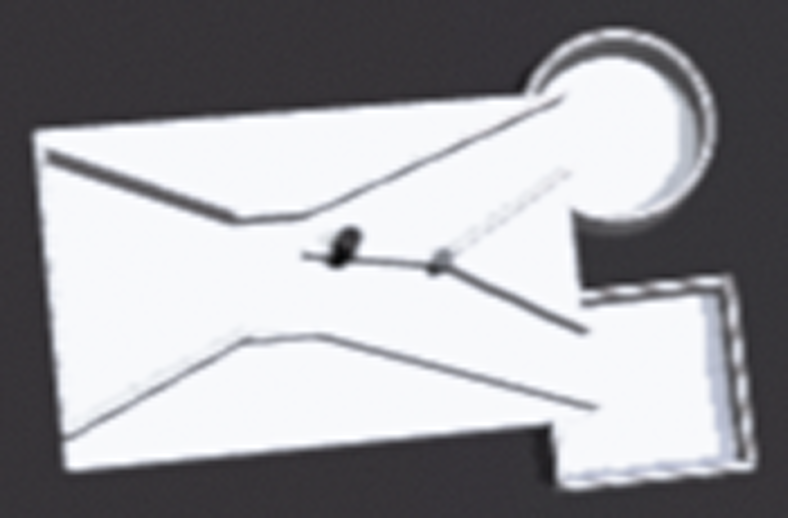

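View pics/z3.png

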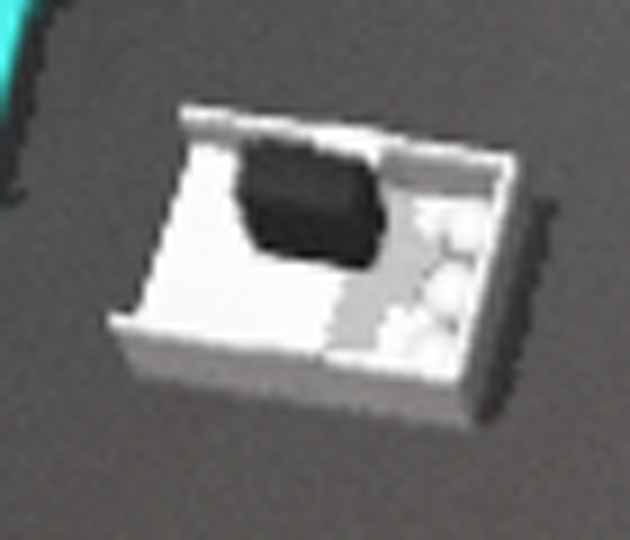

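The chute runs downhill toward world -y. The bowl is at chute +y, so the flap has to go positive, with its tip toward world -x. The scoop's spout points toward the robot (world -x), with the balls at its far end. I'll check the pose estimates by overlaying models on the pictures.

```bash
cat >> h.py <<'E'
def yawpose(x,y,yaw):
    return lambda P:(np.atleast_2d(P)@np.array([[np.cos(yaw),-np.sin(yaw),0],[np.sin(yaw),np.cos(yaw),0],[0,0,1]]).T+[x,y,0])
def rows(wps):
    """wps: list of (pos, Rotation) absolute -> rows in tool frame now"""
    s=read_state(); p=np.array(s["ee_pos"]); q=R.from_quat(s["tcp_rot"])
    for P,Q in wps:
        d=q.inv().apply(np.array(P)-p)*1000; w=np.degrees((q.inv()*Q).as_rotvec())/10
        print(np.round(d,0).astype(int).tolist(),np.round(w,2).tolist())
def down(xa,tilt=0):
    """tool x azimuth deg, z down, then tilt deg about tool y"""
    c,s=np.cos(np.radians(xa)),np.sin(np.radians(xa))
    M=np.array([[c,s,0],[s,-c,0],[0,0,-1]]).T
    return R.from_matrix(M)*R.from_rotvec([0,np.radians(tilt),0])
E
python3 - <<'E'
from h import *
import cv2
f=np.array([0.565,0.1215]);o=np.array([0.577,-0.0055])
yaw=np.arctan2(*(o-f)[::-1]);print(np.degrees(yaw))
# scoop corners in z1 -> full pix ; wall tops z=.036 rear-left, rear-right; 
for uv,z in [((95,165),.036),((295,72),.036),((235,465),.036),((437,365),.036)]:
    print(ray("top",(405+uv[0]/9-.5,180+uv[1]/9-.5),z).round(4))
print("peg top",ray("top",(220+350/4.5-.5,115+236/4.5-.5),.178))
print("pin",ray("top",(220+440/4.5-.5,115+258/4.5-.5),.13))
sc=yawpose(.497,-.343,np.radians(25)); ch=yawpose(.5715+0.006,-.0055,yaw)
S=sc([[a,b,.036] for a,b in[(-.047,-.0315),(.047,-.0315),(.047,.0315),(-.047,.0315)]])
hb=sc([[.002+a,b,.079] for a,b in[(-.017,-.009),(.017,-.009),(.017,.009),(-.017,.009)]])
C=ch([[-.18,-.092,.132],[.108,-.092,.082],[.108,.092,.082],[-.18,.092,.132]])
F=ch([[-.175,-.075,.182],[-.081,-.0315,.165],[-.081,.0315,.165],[-.175,.075,.182]])
for n in("top","scene"):
  im=cv2.imread(f"pics/{n}0.png"); im=cv2.resize(im,None,fx=4,fy=4,interpolation=cv2.INTER_CUBIC)
  for P,c in((S,(0,0,255)),(hb,(0,255,0)),(C,(255,0,0)),(F,(0,160,0))):
    q=((proj(n,P)+.5)*4).round().astype(int); cv2.polylines(im,[q],True,c,1)
  x0,x1,y0,y1=((880,1560,460,960),(880,1840,520,1320))[0 if n=="top" else 1]
  if n=="scene": x0,x1,y0,y1=840,1640,540,1140; 
  if n=="scene":
     cv2.imwrite("pics/o_scene_b.png",im[1050:1400,660:1160])
  else: cv2.imwrite("pics/o_top_b.png",im[680:980,1600:1900])
  cv2.imwrite(f"pics/o_{n}.png",im[y0:y1,x0:x1])
E
```

```text
-84.6022512235196
[ 0.5273 -0.2928  0.036 ]
[ 0.5546 -0.3511  0.036 ]
[ 0.4404 -0.3322  0.036 ]
[ 0.4695 -0.3908  0.036 ]
peg top [0.58581567 0.00699713 0.178     ]
pin [ 0.58142865 -0.03883458  0.13      ]
```

View pics/o_top.png

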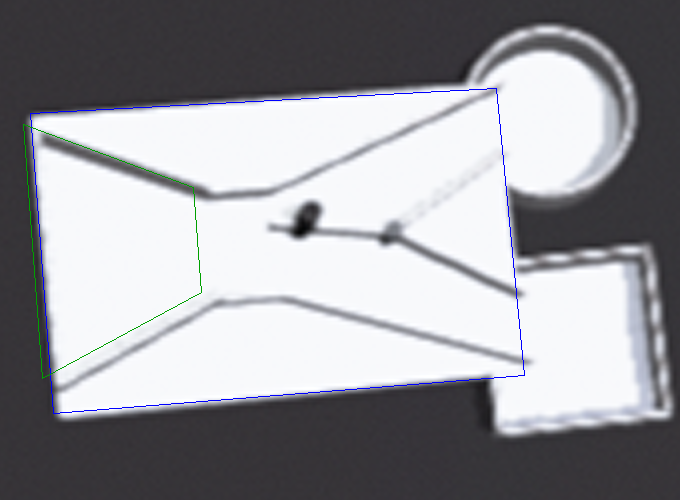

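View pics/o_top_b.png

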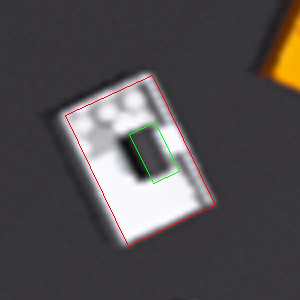

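View pics/o_scene.png

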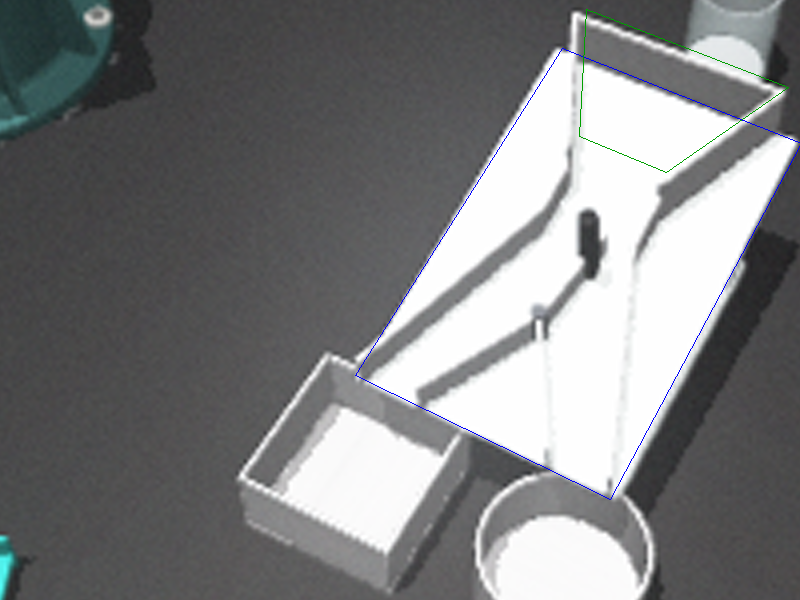

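View pics/o_scene_b.png

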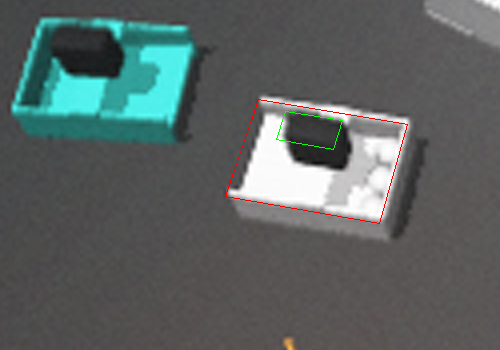

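Both overlays fit. The flap starts slightly negative, about -0.12. First move: go above the flap handle with the jaws straddling it across the channel.

```bash
python3 - <<'E'
from h import *
rows([([.585,.007,.24],down(95.4)),([.585,.007,.148],down(95.4))])
E
```

```text
[-525, -341, -9] [-0.0, 0.0, 5.91]
[-525, -341, 83] [-0.0, 0.0, 5.91]
```

Emit:
apply_moves:
  motion:
    - [-30,-20,-5,0,0,0.3]
    - [-80,-52,-9,0,0,0.9]
    - [-130,-85,-9,0,0,1.5]
    - [-182,-118,-9,0,0,2.1]
    - [-235,-152,-9,0,0,2.7]
    - [-287,-186,-9,0,0,3.3]
    - [-340,-221,-9,0,0,3.9]
    - [-392,-255,-9,0,0,4.5]
    - [-445,-289,-9,0,0,5.1]
    - [-495,-322,-9,0,0,5.6]
  fingers: 0.45

```text
t: 2.0
ee_pos: [0.5675, 0.0354, 0.2405]
tcp_rot: [0.654, 0.756, 0.0, 0.0]
wrist_force: [0.6, 1.2, -0.2]
gripper_width: 0.446
```

```bash
python3 - <<'E'
from h import *
s=read_state(); print(s["t"],s["ee_pos"],s["joint_pos"].round(2),s["gripper_width"])
rows([([.585,.007,.23],down(95.4)),([.585,.007,.148],down(95.4))])
E
```

```text
2.0 [0.56751902 0.03539442 0.24054706] [-0.06  0.31  1.57  0.    1.27 -0.2 ] 0.4459237926220423
[-31, 13, 11] [0.0, -0.0, 0.29]
[-31, 13, 93] [0.0, -0.0, 0.29]
```

Emit:
apply_moves:
  motion:
    - [-16,7,5,0,0,0.2]
    - [-31,13,10,0,0,0.3]
    - [-31,13,10,0,0,0.3]

```text
t: 2.38
ee_pos: [0.5843, 0.0068, 0.2298]
tcp_rot: [0.674, 0.739, -0.0, -0.001]
wrist_force: [0.4, 0.6, 0.6]
gripper_width: 0.449
```

```bash
python3 - <<'E'
from h import *
save("wrist","w1.png"); print([(d["p"],world("wrist",d["at"])) for d in landmark_of("wrist","flap_handle")])
save("top","t1.png"); print([(d["p"],world("top",d["at"])) for d in landmark_of("top","flap_handle")])
s=read_state(); print(s["t"],s["ee_pos"])
E
```

```text
[(0.94, array([0.58636262, 0.00624888, 0.16609149]))]
[]
2.575 [0.58419652 0.00795365 0.23072478]
```

View pics/w1.png

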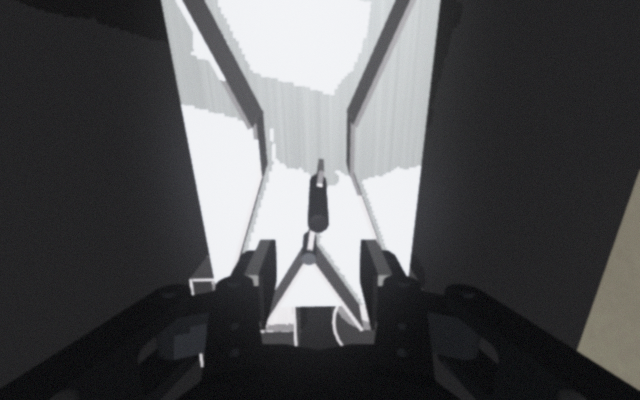

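The wrist view has the peg at (318,200), midway between the fingertips at (262,270) and (375,270). Next: descend around it.

Emit:
apply_moves:
  motion:
    - [0,0,30,0,0,0]
    - [0,1,60,0,0,0]
    - [0,1,80,0,0,0]
    - [0,1,82,0,0,0]

```text
t: 3.08
ee_pos: [0.5837, 0.0092, 0.1476]
tcp_rot: [0.673, 0.74, -0.001, -0.001]
wrist_force: [0.3, -0.8, 0.1]
gripper_width: 0.45
```

```bash
python3 - <<'E'
from h import *
u=np.array([-.995,-.094])
s=read_state(); p=np.array(s["ee_pos"]);print(p,s["wrist_force"])
rows([(list(np.array([.585,.007])+u*k/1000)+[.148],down(95.4)) for k in(10,20,30,36,41,44)])
E
```

```text
[0.58372208 0.00916468 0.14761331] [ 0.29886656 -0.84765087  0.13436855]
[-2, -9, 0] [-0.01, -0.01, 0.01]
[-2, -19, 0] [-0.01, -0.01, 0.01]
[-2, -29, 0] [-0.01, -0.01, 0.01]
[-2, -35, 0] [-0.01, -0.01, 0.01]
[-2, -40, 0] [-0.01, -0.01, 0.01]
[-2, -43, 0] [-0.01, -0.01, 0.01]
```

Emit:
apply_moves:
  motion:
    - [-2,-7,0,0,0,0]
    - [-2,-14,0,0,0,0]
    - [-2,-20,0,0,0,0]
    - [-3,-26,0,0,0,0]
    - [-4,-32,0,0,0,0]
    - [-4,-36,0,0,0,0]
    - [-4,-38,0,0,0,0]

```text
t: 3.95
ee_pos: [0.5461, 0.0013, 0.1477]
tcp_rot: [0.673, 0.74, -0.001, -0.001]
wrist_force: [0.5, 0.0, -0.6]
gripper_width: 0.45
```

Emit:
apply_moves:
  motion:
    - [0,-2,0,0,0,0]
    - [0,-3,0,0,0,0]
    - [0,-3,0,0,0,0]

```text
t: 4.32
ee_pos: [0.543, 0.0011, 0.1477]
tcp_rot: [0.673, 0.74, -0.001, -0.001]
wrist_force: [-0.0, -0.0, 0.0]
gripper_width: 0.449
```

```bash
python3 - <<'E'
from h import *
save("wrist","w2.png"); print([(d["p"],world("wrist",d["at"])) for d in landmark_of("wrist","flap_handle")])
save("scene","s2.png")
im=cv2.imread("pics/s2.png"); cv2.imwrite("pics/s2z.png",cv2.resize(im[130:290,270:420],None,fx=4,fy=3.7,interpolation=cv2.INTER_CUBIC))
E
```

```text
[(0.58, array([0.55356243, 0.0021672 , 0.16638696]))]
```

View pics/w2.png

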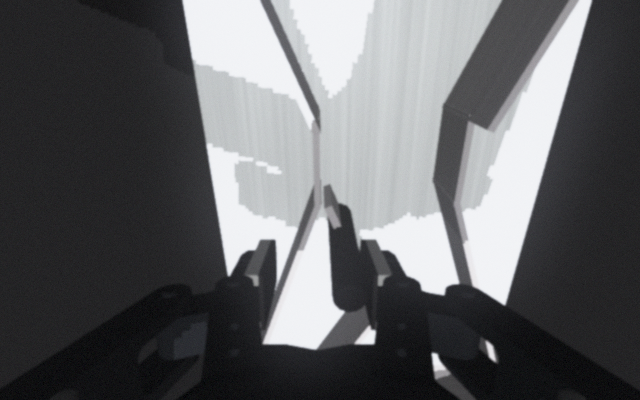

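View pics/s2z.png

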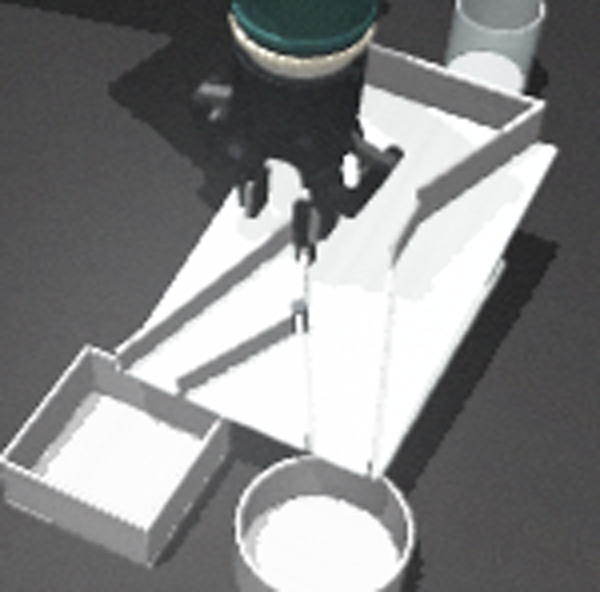

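The vane tip at (328,190) in the wrist view is almost at the -y wall (317,190). I'll press a bit further until I feel the stop.

Emit:
apply_moves:
  motion:
    - [0,-2,0,0,0,0]
    - [0,-3,0,0,0,0]
    - [0,-3,0,0,0,0]

```text
t: 4.85
ee_pos: [0.5417, 0.0009, 0.1478]
tcp_rot: [0.673, 0.74, 0.001, -0.0]
wrist_force: [5.8, 0.2, -3.5]
gripper_width: 0.45
```

There is 5.8 N, so the flap is on its stop. Next I'll back off, rise and head to the scoop.

Emit:
apply_moves:
  motion:
    - [0,6,0,0,0,0]
    - [0,12,0,0,0,0]
    - [0,12,-25,0,0,0]
    - [0,12,-60,0,0,0]
    - [0,12,-90,0,0,0]
  fingers: 0.5

```text
t: 5.48
ee_pos: [0.5537, 0.002, 0.2388]
tcp_rot: [0.673, 0.74, 0.0, -0.0]
wrist_force: [0.7, -0.1, 0.2]
gripper_width: 0.501
```

```bash
python3 - <<'E'
from h import *
s=read_state(); print(s["t"],s["ee_pos"],s["wrist_force"])
rows([([.498,-.342,.20],down(25))])
E
```

```text
5.475 [0.55368414 0.00203329 0.23882851] [ 0.65894525 -0.14454898  0.1715367 ]
[-337, -88, 38] [-0.0, -0.01, 7.04]
```

Emit:
apply_moves:
  motion:
    - [-20,-5,0,0,0,0.4]
    - [-60,-15,0,0,0,1.2]
    - [-100,-26,0,0,0,2.1]
    - [-145,-38,0,0,0,3.0]
    - [-190,-50,5,0,0,3.9]
    - [-235,-62,15,0,0,4.8]
    - [-280,-73,28,0,0,5.7]
    - [-315,-82,36,0,0,6.5]
    - [-335,-88,38,0,0,7.0]
    - [-337,-88,38,0,0,7.04]
  fingers: 1.0

```text
t: 6.72
ee_pos: [0.4965, -0.3431, 0.1989]
tcp_rot: [0.977, 0.215, -0.001, -0.001]
wrist_force: [-0.5, 0.2, 0.6]
gripper_width: 0.992
```

```bash
python3 - <<'E'
from h import *
save("wrist","w3.png"); print([(d["p"],world("wrist",d["at"])) for d in landmark_of("wrist","scoop")])
save("top","t3.png"); print([(d["p"],world("top",d["at"])) for d in landmark_of("top","flap_handle")])
s=read_state(); print(s["t"],s["ee_pos"],s["joint_pos"].round(2))
im=cv2.imread("pics/t3.png"); cv2.imwrite("pics/t3z.png",cv2.resize(im[115:230,220:395],None,fx=4.5,fy=4.5,interpolation=cv2.INTER_CUBIC))
# overlay of block on wrist
sc=yawpose(.498,-.342,np.radians(25))
hb=sc([[.002+a,b,.079] for a,b in[(-.017,-.009),(.017,-.009),(.017,.009),(-.017,.009)]])
S=sc([[a,b,.036] for a,b in[(-.047,-.0315),(.047,-.0315),(.047,.0315),(-.047,.0315)]])
im=cv2.imread("pics/w3.png")
for P,c in((hb,(0,255,0)),(S,(0,0,255))): cv2.polylines(im,[proj("wrist",P).round().astype(int)],True,c,1)
cv2.imwrite("pics/w3o.png",im)
E
```

```text
[(0.86, array([ 0.58439427, -0.47790751,  0.00091882])), (0.79, array([ 0.50175385, -0.34090731, -0.00317438])), (0.59, array([ 0.34837378, -0.37781075, -0.00127962])), (0.57, array([ 0.52713457, -0.32942065,  0.01448193]))]
[(0.65, array([ 5.56433505e-01, -7.36092235e-05,  1.64019030e-01]))]
6.925 [ 0.49786078 -0.34081016  0.20025347] [-0.72  0.39  1.54  0.    1.21  0.42]
```

View pics/w3o.png

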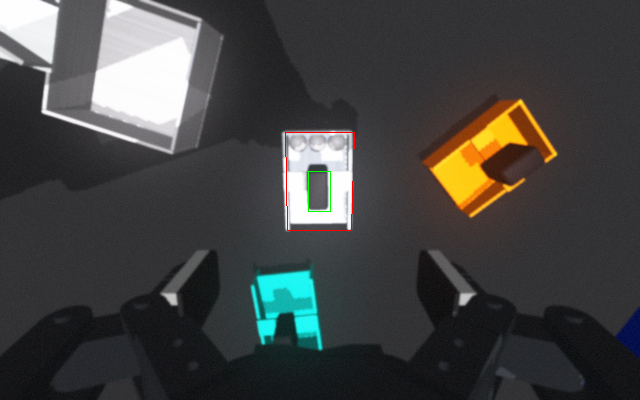

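View pics/t3z.png

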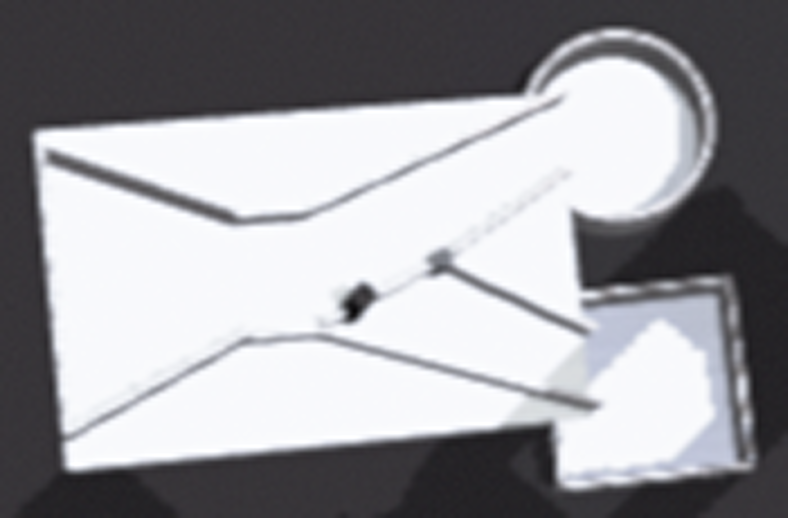

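The flap now reads as hard against the tray-side wall. The block outline matches the wrist picture: block at (318,187), three balls at (298..338,143). Next: descend and grasp.

```bash
python3 - <<'E'
from h import *
rows([([.500,-.340,.1],down(25)),([.500,-.340,.043],down(25))])
E
```

```text
[2, 0, 100] [-0.01, -0.0, 0.01]
[2, 0, 157] [-0.01, -0.0, 0.01]
```

Emit:
apply_moves:
  motion:
    - [1,0,30,0,0,0]
    - [2,0,75,0,0,0]
    - [2,0,115,0,0,0]
    - [2,0,145,0,0,0]
    - [2,0,157,0,0,0]
    - [2,0,157,0,0,0]
  fingers: 0.65

```text
t: 7.68
ee_pos: [0.4996, -0.3389, 0.0431]
tcp_rot: [0.976, 0.218, -0.0, -0.001]
wrist_force: [-0.0, -0.6, 0.6]
gripper_width: 0.646
```

```bash
python3 - <<'E'
from h import *
save("wrist","w4.png"); s=read_state(); print(s["t"],s["ee_pos"],s["wrist_force"])
E
```

```text
7.725 [ 0.50019521 -0.33958363  0.0439658 ] [ 0.05086085 -0.08330871  0.09915891]
```

View pics/w4.png

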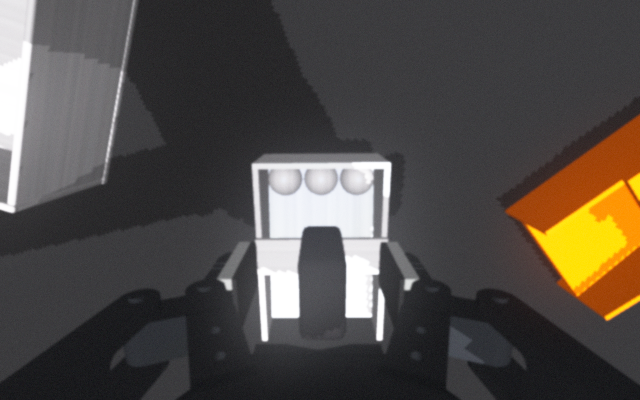

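Emit:
apply_moves:
  motion:
    - [0,0,0,0,0,0]
    - [0,0,0,0,0,0]
    - [0,0,0,0,0,0]
    - [0,0,0,0,0,0]
    - [0,0,0,0,0,0]
    - [0,0,0,0,0,0]
  fingers: 0

```text
t: 8.48
ee_pos: [0.501, -0.3403, 0.0453]
tcp_rot: [0.976, 0.218, 0.001, 0.0]
wrist_force: [0.3, 0.6, 6.3]
gripper_width: 0.201
```

Emit:
apply_moves:
  motion:
    - [0,0,-3,0,0,0]
    - [0,0,-10,0,-0.2,0]
    - [0,0,-22,0,-0.5,0]
    - [0,0,-38,0,-0.8,0]
    - [0,0,-50,0,-1.0,0]
    - [0,0,-55,0,-1.0,0]

```text
t: 9.22
ee_pos: [0.5016, -0.34, 0.1006]
tcp_rot: [0.972, 0.217, -0.084, 0.019]
wrist_force: [-0.8, -0.2, -3.4]
gripper_width: 0.201
```

```bash
python3 - <<'E'
from h import *
save("wrist","w5.png"); s=read_state(); print(s["t"],s["ee_pos"],s["wrist_force"],s["gripper_width"])
E
```

```text
9.275 [ 0.50138447 -0.34014976  0.10096345] [ 0.27483692  0.16807973 -2.15804405] 0.19850565187703728
```

View pics/w5.png

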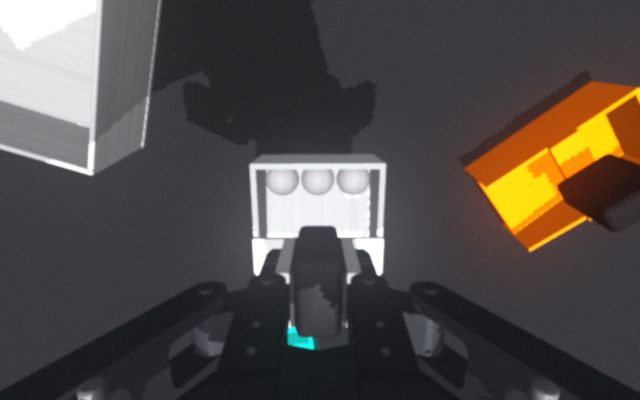

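The scoop is held (grip opening 0.20, about 3 N load), with all three balls against the rear wall at (282/318/353,180). Next: carry it, tilted back, to above the funnel.

```bash
cat >> h.py <<'E'
YA=np.radians(-84.6)
def chw(x,y,z): return yawpose(.5775,-.0055,YA)([x,y,z])[0]
def pour(lx,lz,tilt,xa=95.4,ly=0):
    Q=down(xa,tilt); return (chw(lx,ly,lz)-Q.apply([-.049,0,.029]), Q)
from scipy.spatial.transform import Slerp
E
python3 - <<'E'
from h import *
P1,Q1=pour(-.115,.235,-10); print(P1)
s=read_state();p=np.array(s["ee_pos"]);Q0=R.from_quat(s["tcp_rot"])
sl=Slerp([0,1],R.concatenate([Q0,Q1]))
zs=[.12,.15,.185,.22,.25,.265,.27,.27,.27,.27,.27,.27,.27,.27,.27,.27,.27,.27]
fr=[0,0.01,.03,.06,.1,.15,.21,.275,.345,.42,.495,.57,.645,.72,.79,.855,.91,.95]
rows([(list(p[:2]+f*(P1-p)[:2])+[z],sl(f)) for f,z in zip(fr,zs)]+[(P1,Q1)])
E
```

```text
[0.56166238 0.16204449 0.25505066]
[-3, 0, -19] [0.0, 0.0, 0.0]
[-6, -4, -49] [-0.01, -0.0, -0.07]
[-6, -13, -84] [-0.04, -0.0, -0.21]
[-4, -26, -120] [-0.07, -0.0, -0.41]
[1, -43, -151] [-0.12, -0.0, -0.69]
[12, -64, -169] [-0.18, -0.0, -1.04]
[27, -90, -176] [-0.25, -0.0, -1.45]
[44, -118, -179] [-0.33, -0.0, -1.9]
[62, -148, -183] [-0.41, -0.0, -2.39]
[82, -180, -186] [-0.5, -0.0, -2.9]
[102, -212, -190] [-0.59, -0.0, -3.42]
[122, -244, -193] [-0.68, -0.0, -3.94]
[142, -276, -197] [-0.77, -0.01, -4.46]
[161, -308, -200] [-0.86, -0.01, -4.98]
[180, -338, -203] [-0.95, -0.01, -5.46]
[197, -366, -206] [-1.03, -0.01, -5.91]
[212, -390, -209] [-1.09, -0.01, -6.29]
[222, -407, -211] [-1.14, -0.01, -6.57]
[238, -428, -198] [-1.2, -0.01, -6.92]
```

Emit:
apply_moves:
  motion:
    - [-3,0,-19,0,0,0]
    - [-6,-4,-49,0,0,-0.07]
    - [-6,-13,-84,-0.04,0,-0.21]
    - [-4,-26,-120,-0.07,0,-0.4]
    - [1,-43,-151,-0.12,0,-0.7]
    - [12,-64,-169,-0.18,0,-1.04]
    - [27,-90,-176,-0.25,0,-1.45]
    - [44,-118,-179,-0.33,0,-1.9]
    - [58,-140,-182,-0.4,0,-2.3]
    - [66,-154,-184,-0.42,0,-2.5]

```text
t: 10.52
ee_pos: [0.5221, -0.1583, 0.2701]
tcp_rot: [0.901, 0.426, -0.078, 0.036]
wrist_force: [0.1, -1.4, -3.5]
gripper_width: 0.197
```

```bash
python3 - <<'E'
from h import *
P1,Q1=pour(-.115,.235,-10); print(P1)
s=read_state();p=np.array(s["ee_pos"]);Q0=R.from_quat(s["tcp_rot"]);print(s["t"],p,s["joint_pos"].round(2))
sl=Slerp([0,1],R.concatenate([Q0,Q1]))
fr=[0.04,.12,.23,.35,.48,.61,.74,.86,.95,1]
rows([(p+f*(P1-p)+[0,0,.012*np.sin(np.pi*f)],sl(f)) for f in fr])
E
```

```text
[0.56166238 0.16204449 0.25505066]
10.525 [ 0.52214458 -0.15826358  0.27012607] [-0.31  0.29  1.52 -0.16  1.39  0.41]
[11, -7, -3] [-0.03, -0.0, -0.18]
[32, -21, -8] [-0.09, -0.0, -0.53]
[61, -40, -15] [-0.18, -0.0, -1.01]
[93, -60, -21] [-0.27, -0.01, -1.54]
[128, -83, -27] [-0.38, -0.01, -2.12]
[164, -105, -30] [-0.48, -0.01, -2.69]
[199, -128, -32] [-0.58, -0.02, -3.26]
[232, -148, -32] [-0.67, -0.02, -3.79]
[257, -164, -32] [-0.74, -0.02, -4.19]
[271, -173, -31] [-0.78, -0.02, -4.41]
```

Emit:
apply_moves:
  motion:
    - [11,-7,-3,0,0,-0.18]
    - [32,-21,-8,-0.1,0,-0.5]
    - [61,-40,-15,-0.18,0,-1.0]
    - [93,-60,-21,-0.27,0,-1.54]
    - [128,-83,-27,-0.38,0,-2.1]
    - [164,-105,-30,-0.48,0,-2.7]
    - [199,-128,-32,-0.58,0,-3.26]
    - [232,-148,-32,-0.67,0,-3.8]
    - [257,-164,-32,-0.74,0,-4.2]
    - [271,-173,-31,-0.78,0,-4.4]

```text
t: 11.78
ee_pos: [0.5611, 0.163, 0.2543]
tcp_rot: [0.67, 0.737, -0.057, 0.063]
wrist_force: [-0.5, -1.4, -3.3]
gripper_width: 0.204
```

Emit:
apply_moves:
  motion:
    - [0,0,0,0,0,0]
    - [0,0,0,0,0,0]

```text
t: 12.02
ee_pos: [0.5611, 0.162, 0.2543]
tcp_rot: [0.671, 0.737, -0.058, 0.064]
wrist_force: [0.0, -0.5, -2.9]
gripper_width: 0.203
```

```bash
python3 - <<'E'
from h import *
save("wrist","w6.png");save("scene","s6.png")
s=read_state();p=np.array(s["ee_pos"]);print(s["t"],p,s["joint_pos"].round(2))
# implied lip
Q=R.from_quat(s["tcp_rot"]); lip=p+Q.apply([-.049,0,.029]); print("lip",lip, "funnel axis pt",chw(-.115,0,.12))
im=cv2.imread("pics/s6.png"); 
for P,c in((lip,(0,0,255)),):
  u=proj("scene",P)[0]; cv2.circle(im,tuple(u.round().astype(int)),2,c,-1)
cv2.imwrite("pics/s6z.png",cv2.resize(im[60:260,260:440],None,fx=4,fy=3,interpolation=cv2.INTER_CUBIC))
E
```

```text
12.125 [0.56124603 0.16190116 0.25449402] [ 0.27  0.34  1.49 -0.17  1.34  0.22]
lip [0.56621979 0.10890122 0.23428838] funnel axis pt [0.56667754 0.10898963 0.12      ]
```

View pics/s6z.png

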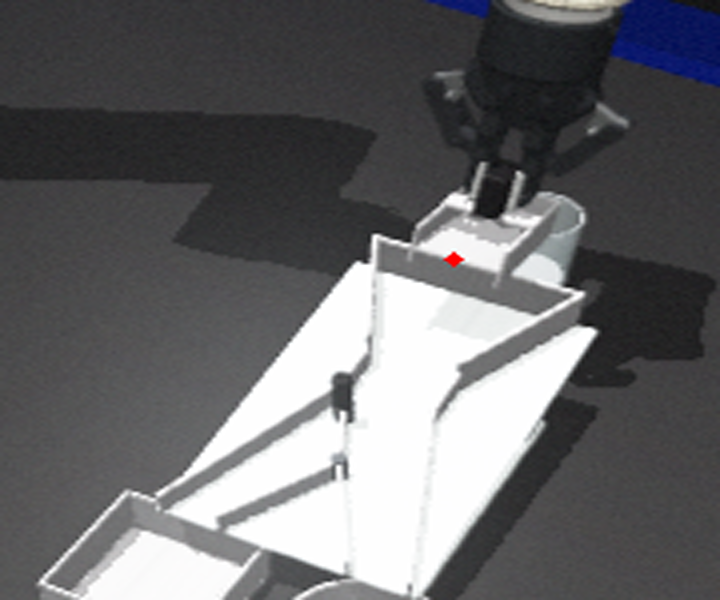

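View pics/w6.png

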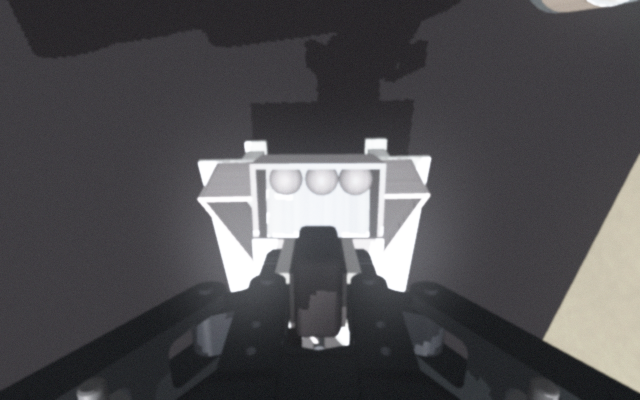

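The scoop is centred over the funnel: funnel edges at 202 and 430, scoop edges at 250 and 385 in the wrist view. I'll work out the tipping path about the lip.

```bash
python3 - <<'E'
from h import *
L=[(-7,.226),(-3,.216),(1,.21),(7,.207),(13,.204),(19,.2),(25,.193),(31,.185),(37,.178),(43,.172),(48,.168)]
rows([pour(-.113,z,t) for t,z in L])
E
```

```text
[-2, 0, 6] [0.0, 0.28, -0.01]
[-3, 0, 13] [0.0, 0.68, -0.01]
[-4, 0, 16] [0.0, 1.08, -0.01]
[-8, 0, 14] [0.0, 1.68, -0.01]
[-12, 0, 13] [0.0, 2.28, -0.01]
[-16, 0, 14] [0.0, 2.88, -0.0]
[-20, 0, 18] [0.0, 3.48, -0.0]
[-24, 0, 24] [0.0, 4.08, -0.0]
[-29, 0, 29] [0.0, 4.68, -0.0]
[-34, 0, 34] [0.01, 5.28, -0.0]
[-38, 0, 38] [0.01, 5.78, -0.0]
```

Emit:
apply_moves:
  motion:
    - [-3,0,11,0,0.6,0]
    - [-4,0,16,0,1.1,0]
    - [-8,0,14,0,1.7,0]
    - [-12,0,13,0,2.3,0]
    - [-16,0,14,0,2.9,0]
    - [-20,0,18,0,3.5,0]
    - [-24,0,24,0,4.1,0]
    - [-29,0,29,0,4.7,0]
    - [-34,0,34,0,5.3,0]
    - [-38,0,38,0,5.8,0]

```text
t: 13.38
ee_pos: [0.5659, 0.1159, 0.2234]
tcp_rot: [0.615, 0.674, 0.276, -0.301]
wrist_force: [-0.2, 1.3, -2.4]
gripper_width: 0.205
```

Emit:
apply_moves:
  motion:
    - [0,0,0,0,0,0]
    - [0,0,0,0,0,0]
    - [0,0,0,0,0,0]
    - [0,0,0,0,0,0]

```text
t: 13.88
ee_pos: [0.5659, 0.1165, 0.2241]
tcp_rot: [0.615, 0.675, 0.276, -0.3]
wrist_force: [0.4, -0.0, -2.2]
gripper_width: 0.203
```

```bash
python3 - <<'E'
from h import *
save("wrist","w7.png");save("scene","s7.png");save("top","t7.png")
s=read_state();p=np.array(s["ee_pos"]);print(s["t"],p,s["joint_pos"].round(2),s["wrist_force"])
im=cv2.imread("pics/s7.png"); cv2.imwrite("pics/s7z.png",cv2.resize(im[100:310,260:440],None,fx=4,fy=2.85,interpolation=cv2.INTER_CUBIC))
for b in("ball1",): print([(round(d["p"],2),world("top",d["at"]).round(3).tolist()) for d in find_in("top",b)],[(round(d["p"],2),world("scene",d["at"]).round(3).tolist()) for d in find_in("scene",b)])
E
```

```text
14.025 [0.56589119 0.11634934 0.22373252] [-0.38  0.52  1.62  0.73  1.5  -0.71] [ 0.61558587 -0.272199   -2.15086866]
[] [(0.38, [0.637, -0.092, 0.1])]
```

View pics/s7z.png

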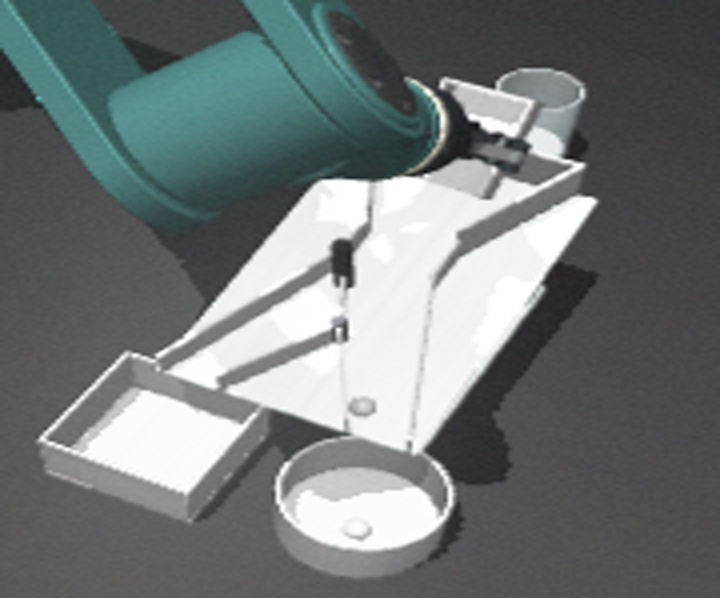

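View pics/w7.png

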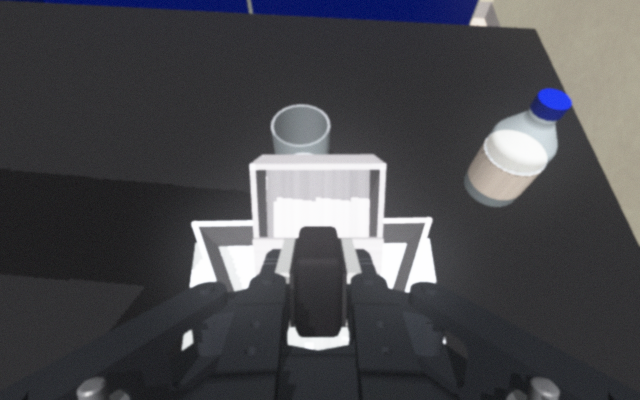

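View pics/t7.png

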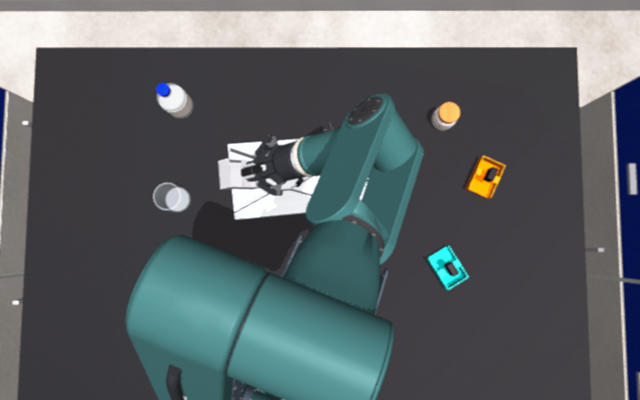

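One ball is in the bowl at (357,527) and one is on the bowl branch at (362,406). The third isn't visible yet. I'll wait and look again.

Emit:
apply_moves:
  motion:
    - [0,0,0,0,0,0]
    - [0,0,0,0,0,0]
    - [0,0,0,0,0,0]
    - [0,0,0,0,0,0]
    - [0,0,0,0,0,0]
    - [0,0,0,0,0,0]

```text
t: 14.88
ee_pos: [0.5659, 0.1162, 0.2235]
tcp_rot: [0.615, 0.675, 0.276, -0.301]
wrist_force: [0.4, 0.4, -2.1]
gripper_width: 0.202
```

```bash
python3 - <<'E'
from h import *
save("scene","s8.png")
im=cv2.imread("pics/s8.png"); cv2.imwrite("pics/s8z.png",cv2.resize(im[100:310,260:440],None,fx=4,fy=2.85,interpolation=cv2.INTER_CUBIC))
E
```

```text
(no output)
```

View pics/s8z.png

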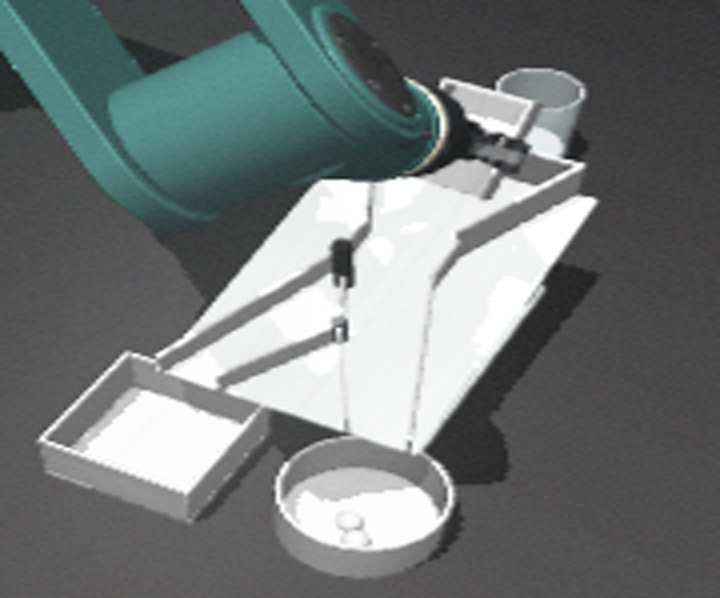

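Two balls are visible in the bowl. I'll lift and level the scoop, then look into the bowl from a clear view.

```bash
python3 - <<'E'
from h import *
L=[(46,.175),(39,.186),(31,.198),(23,.208),(15,.217),(8,.225),(3,.232),(0,.238),(0,.24)]
rows([pour(-.113,z,t) for t,z in L])
E
```

```text
[8, 0, -2] [0.02, -0.22, -0.0]
[19, 0, -3] [0.02, -0.92, -0.0]
[30, 0, -3] [0.02, -1.72, -0.0]
[39, 0, -2] [0.02, -2.52, -0.01]
[46, 0, 0] [0.02, -3.32, -0.01]
[51, 0, 2] [0.02, -4.02, -0.01]
[55, 0, 2] [0.02, -4.52, -0.01]
[59, 0, 1] [0.02, -4.82, -0.01]
[60, 0, -1] [0.02, -4.82, -0.01]
```

Emit:
apply_moves:
  motion:
    - [8,0,-2,0,-0.2,0]
    - [19,0,-3,0,-0.9,0]
    - [30,0,-3,0,-1.7,0]
    - [39,0,-2,0,-2.5,0]
    - [46,0,0,0,-3.3,0]
    - [51,0,1,0,-4.0,0]
    - [55,0,1,0,-4.5,0]
    - [59,0,0,0,-4.8,0]
    - [60,0,-1,0,-4.8,0]

```text
t: 16.05
ee_pos: [0.5615, 0.1572, 0.27]
tcp_rot: [0.673, 0.74, 0.003, -0.0]
wrist_force: [-0.6, 0.3, -2.3]
gripper_width: 0.202
```

```bash
python3 - <<'E'
from h import *
save("scene","s9.png");save("top","t9.png")
im=cv2.imread("pics/s9.png"); cv2.imwrite("pics/s9z.png",cv2.resize(im[220:310,260:440],None,fx=4,fy=4,interpolation=cv2.INTER_CUBIC))
im=cv2.imread("pics/t9.png"); cv2.imwrite("pics/t9z.png",cv2.resize(im[115:230,220:395],None,fx=4.5,fy=4.5,interpolation=cv2.INTER_CUBIC))
s=read_state();p=np.array(s["ee_pos"]);Q0=R.from_quat(s["tcp_rot"]);print(s["t"],p,s["joint_pos"].round(2))
P1=np.array([.5015,-.340,.27]);Q1=down(25)
sl=Slerp([0,1],R.concatenate([Q0,Q1]))
fr=[0.03,.08,.14,.20,.27,.34,.41,.48,.55,.62,.69,.76,.83,.89,.95,.99,1]
rows([(p+f*(P1-p),sl(f)) for f in fr])
E
```

```text
16.15 [0.56186124 0.15577616 0.26948499] [0.15 0.3  1.5  0.   1.34 0.06]
[-15, -3, 0] [-0.0, -0.0, 0.21]
[-39, -8, 0] [-0.0, -0.0, 0.56]
[-68, -15, 0] [-0.0, -0.0, 0.98]
[-98, -21, -1] [-0.0, -0.01, 1.41]
[-132, -29, -1] [-0.0, -0.01, 1.9]
[-166, -36, -1] [-0.0, -0.01, 2.39]
[-200, -43, -1] [-0.0, -0.01, 2.88]
[-234, -51, -1] [-0.0, -0.01, 3.37]
[-268, -58, -2] [-0.0, -0.02, 3.87]
[-303, -66, -2] [-0.0, -0.02, 4.36]
[-337, -73, -2] [-0.0, -0.02, 4.85]
[-371, -80, -2] [-0.0, -0.02, 5.34]
[-405, -88, -2] [-0.0, -0.03, 5.83]
[-434, -94, -3] [-0.0, -0.03, 6.26]
[-464, -100, -3] [-0.0, -0.03, 6.68]
[-483, -105, -3] [-0.0, -0.03, 6.96]
[-488, -106, -3] [-0.0, -0.03, 7.03]
```

View pics/s9z.png

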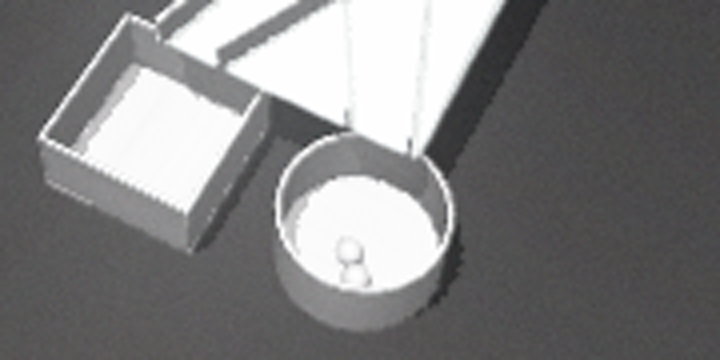

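View pics/t9z.png

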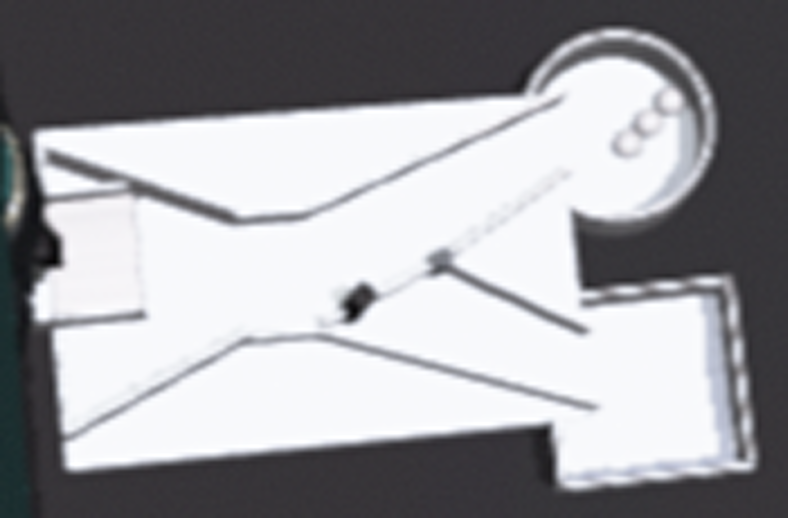

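The top view shows all three balls in the bowl (627,143), (650,122) and (672,100), the tray empty, and the flap as set. Next: carry the empty scoop back to where it stood.

Emit:
apply_moves:
  motion:
    - [-15,-3,0,0,0,0.2]
    - [-39,-8,0,0,0,0.56]
    - [-68,-15,0,0,0,1.0]
    - [-98,-21,-1,0,0,1.4]
    - [-132,-29,-1,0,0,1.9]
    - [-166,-36,-1,0,0,2.4]
    - [-200,-43,-1,0,0,2.9]
    - [-234,-51,-1,0,0,3.4]
    - [-268,-58,-2,0,0,3.9]
    - [-303,-66,-2,0,0,4.4]

```text
t: 17.4
ee_pos: [0.5228, -0.1546, 0.27]
tcp_rot: [0.903, 0.43, 0.002, -0.002]
wrist_force: [0.8, -0.5, -2.7]
gripper_width: 0.203
```

```bash
python3 - <<'E'
from h import *
rows([([.5015,-.340,.27],down(25)),([.5015,-.340,.1],down(25))])
E
```

```text
[-157, 100, -1] [-0.01, -0.03, 2.59]
[-158, 101, 169] [-0.01, -0.03, 2.59]
```

Emit:
apply_moves:
  motion:
    - [-30,19,-1,0,0,0.5]
    - [-62,39,-1,0,0,1.0]
    - [-95,60,-1,0,0,1.6]
    - [-125,80,0,0,0,2.1]
    - [-148,94,10,0,0,2.4]
    - [-157,100,40,0,0,2.6]
    - [-158,101,85,0,0,2.6]
    - [-158,101,130,0,0,2.6]
    - [-158,101,160,0,0,2.6]
    - [-158,101,169,0,0,2.6]

```text
t: 18.65
ee_pos: [0.4994, -0.3401, 0.0979]
tcp_rot: [0.977, 0.214, 0.0, -0.004]
wrist_force: [0.2, 0.1, -2.7]
gripper_width: 0.205
```

```bash
python3 - <<'E'
from h import *
s=read_state();print(s["t"],s["ee_pos"],s["wrist_force"])
rows([([.5015,-.340,.06],down(25)),([.5015,-.340,.0465],down(25))])
save("wrist","w10.png")
E
```

```text
18.65 [ 0.49942791 -0.34009109  0.09787702] [ 0.20675368  0.10785182 -2.73459644]
[2, 1, 38] [-0.04, -0.01, -0.02]
[2, 1, 51] [-0.04, -0.01, -0.02]
```

View pics/w10.png

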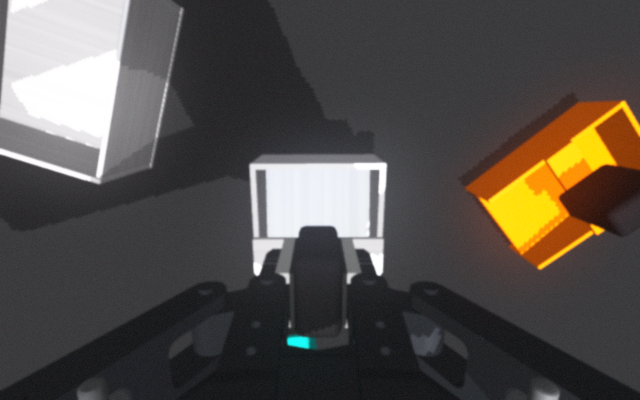

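The scoop is empty, with clear bench beneath it. Next: lower gently.

Emit:
apply_moves:
  motion:
    - [0,0,12,0,0,0]
    - [0,0,26,0,0,0]
    - [0,0,38,0,0,0]
    - [0,0,45,0,0,0]
    - [0,0,49,0,0,0]
    - [0,0,51,0,0,0]
    - [0,0,51,0,0,0]

```text
t: 19.58
ee_pos: [0.5001, -0.34, 0.0472]
tcp_rot: [0.977, 0.215, 0.001, -0.003]
wrist_force: [-0.3, 0.7, -2.4]
gripper_width: 0.203
```

Emit:
apply_moves:
  motion:
    - [0,0,1,0,0,0]
    - [0,0,2,0,0,0]
    - [0,0,2,0,0,0]

```text
t: 19.95
ee_pos: [0.5004, -0.3401, 0.0456]
tcp_rot: [0.977, 0.215, 0.001, -0.003]
wrist_force: [0.4, 1.0, 1.2]
gripper_width: 0.201
```

Contact with the bench (force went from -2.4 to +1.2 N). Next: release and rise.

Emit:
apply_moves:
  motion:
    - [0,0,0,0,0,0]
    - [0,0,0,0,0,0]
    - [0,0,0,0,0,0]
    - [0,0,0,0,0,0]
    - [0,0,0,0,0,0]
  fingers: 0.6

```text
t: 20.58
ee_pos: [0.5004, -0.34, 0.0455]
tcp_rot: [0.977, 0.215, 0.001, -0.003]
wrist_force: [0.3, -0.2, -0.7]
gripper_width: 0.598
```

Emit:
apply_moves:
  motion:
    - [0,0,-15,0,0,0]
    - [0,0,-45,0,0,0]
    - [0,0,-90,0,0,0]
    - [0,0,-140,0,0,0]
    - [-30,0,-180,0,0,0]
    - [-70,0,-200,0,0,0]
    - [-70,0,-200,0,0,0]

```text
t: 21.45
ee_pos: [0.4358, -0.3725, 0.2486]
tcp_rot: [0.977, 0.213, 0.002, -0.001]
wrist_force: [1.2, 0.5, -0.7]
gripper_width: 0.601
```

```bash
python3 - <<'E'
from h import *
save("scene","s11.png");save("top","t11.png");save("wrist","w11.png")
for t in("scoop","bowl","tray","flap_handle"):
    print(t,[(round(d["p"],2),world("top",d["at"]).round(3).tolist()) for d in landmark_of("top",t)][:3],[(round(d["p"],2),world("scene",d["at"]).round(3).tolist()) for d in landmark_of("scene",t)][:3])
im=cv2.imread("pics/t11.png"); cv2.imwrite("pics/t11z.png",cv2.resize(im[115:295,220:500],None,fx=2.8,fy=2.8,interpolation=cv2.INTER_CUBIC))
im=cv2.imread("pics/s11.png"); cv2.imwrite("pics/s11z.png",cv2.resize(im[130:340,160:420],None,fx=3,fy=2.8,interpolation=cv2.INTER_CUBIC))
s=read_state();print(s["t"],s["ee_pos"],s["gripper_width"])
E
```

```text
scoop [(0.95, [0.586, -0.479, 0.002]), (0.78, [0.497, -0.342, -0.001]), (0.77, [0.346, -0.374, 0.001])] [(0.94, [0.349, -0.375, -0.005]), (0.68, [0.586, -0.48, 0.001]), (0.68, [0.52, -0.157, 0.001])]
bowl [(0.61, [0.665, -0.138, -0.002])] [(0.94, [0.666, -0.138, 0.002])]
tray [(0.86, [0.522, -0.15, 0.003])] [(0.64, [0.52, -0.159, -0.002])]
flap_handle [(0.57, [0.554, -0.0, 0.166])] [(0.51, [0.554, -0.0, 0.161])]
22.0 [ 0.43699427 -0.37041522  0.2448793 ] 0.6022289862208005
```

View pics/t11z.png

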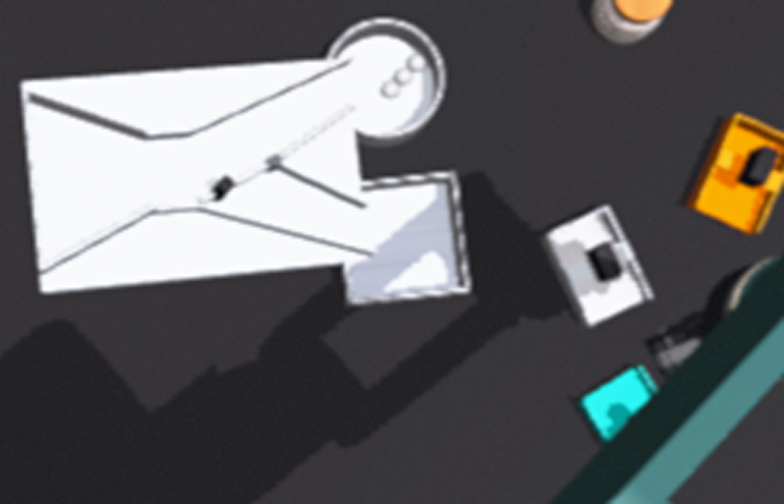

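View pics/s11z.png

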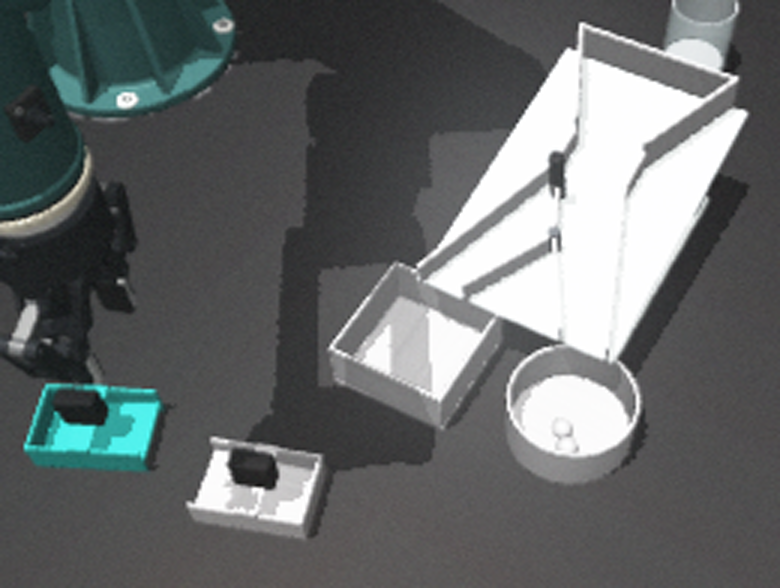

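The final pictures show three balls in the bowl, (390,88) to (417,62), an empty tray, the flap on the tray-side wall, and the empty scoop upright. The gripper is clear of everything, so I'm handing in.

```bash
python3 -c "
from rig import *
print(close_job())"
```

```text
the job is handed in; nothing more can be done
None
```

The job is done and handed in at about t = 22 s of the 61 s allowed; the hand-in reported no verdict.

- **Flap:** I swung it positive until I felt the stop (5.8 N). The way to the tray is now shut and the way to the bowl is open.
- **Pour:** I picked up the steel scoop by its handle and tipped it about 48° over the funnel. I then set it back upright where it had stood and moved the gripper clear.

**Last checks:**
- **Balls:** the top picture shows all three in the round bowl, and the tray and scoop are empty. The scene camera shows only two of the balls clearly; the third seems to be hidden behind the bowl's near wall.
- **Bowl and tray:** both read within about 3 mm of their first positions, which is within measuring error.
- **Flap handle:** it reads x = 0.554, which is where it should be at the stop.
- **Scoop:** the top camera places it at its starting spot. In the scene picture, the network did not list it among its best three guesses and reported the tray as a scoop. The picture itself shows the scoop standing upright.

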